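# Close the tile carrier

## Robot

A 6-joint arm with a two-finger parallel gripper is mounted at the origin on the work surface. World frame = base frame: x ahead of the robot, y to its left, z up, the work surface at z = 0. Lengths are in m, angles in rad, forces in N, time in s.
With the tool pointing down it reaches from about 0.35 to 0.725 m from the base axis. Payload 4.3 kg.
Tool frame: the origin (TCP) lies on the centre line of the jaws, within the pads' length; the fingertips stand 11 mm ahead of it and the grasp point (between the pads) lies 8 mm behind it; z points along the fingers, y is the direction in which the jaws open and shut (so a half turn about z gives the same grasp; the last joint's range is limited). The gripper opens to 85 mm and grips with 20 to 120 N. Pads are 22 mm wide; open, the fingers measure 114 mm over their backs; the gripper's body (76 mm by 85 mm) begins 54 mm behind the grasp point. The pads swing forward as they close: fully open they stand 13 mm farther back than shut.
Start: joints at [1.008, 0.377, 0.081, 1.274, 0, 1.46], TCP at [0.252, 0.517, 0.242] pointing down, gripper open.
Joint ranges: [-2.72, 2.72], [-0.84, 1.66], [-1.02, 1.22], [-1.77, 2.12], [-1.37, 1.28], [-3.14, 3.14]. Speed limits (rad/s): [2.57, 2.57, 3.14, 3.14, 3.14, 3.14].

## Interface

Orientations are given as [roll, pitch, yaw] about the fixed x, y, z axes, in that order (R = Rz(yaw) Ry(pitch) Rx(roll)).
In Python, from cell import ctrl gives the robot as it stands.
- The arm moves only by the tool arm_command, never from a script. Its arguments are lists of equal length, an entry for each row: "gripper": the closure in counts, from 0 (fully open) to 255 (shut); "dp": the shift along the tool's x, y, z in m, a list of three; "turn": the turn about the tool's z in degrees. In form: {"gripper": [gripper, ...], "dp": [[tx, ty, tz], ...], "turn": [turn, ...]}. A call has 1 to 8 rows; each row is the pose to reach, as a shift and turn from the pose measured when the call began, along the tool's axes at that moment; what a row does not reach only later rows make up. A row lasts 1/8 s, in which the tool goes at most 62.5 mm and 10.7 degrees, less where a joint would pass 70% of its speed; a pose out of reach is approached as far as the arm can. A call with a gripper value outside its range is refused whole. The fingers move at their own pace and stop on an object; "grip_force" is the grip in N (left out, the last holds). Time passes only in rows, so rows that repeat a pose let the fingers close. It gives the time, the measured TCP pose, the force and the opening at its end, in the units of the state.
- ctrl.observe(): the state, without advancing time (a new reading comes with each control period).
- ctrl.capture(name): name is "scene" or "top"; returns the picture (420x560x3 uint8, blue, green, red); there is no depth.
- ctrl.camera_info(name): a dict with "camera_matrix" (3x3 intrinsics, pixels), "eye" and "attitude" of the camera in the world. Camera axes: x right, y up, looking along -z (the intrinsics and any distortion apply to the point x, -y, -z); pixel columns grow to the right and rows downward; lengths in m; the calibration is good to about 2 mm. A picture is of the moment at which its call begins. camera_info takes no time and is no camera call.
- ctrl.sign_off(): hands the job in, once; it reports no verdict.
Trained networks look in the newest picture that a camera, given by its name, has taken for a name from the list of things; names that differ only in an ending like _2 or _b are one class to them, and where a whole thing is asked for, a point or a joint stands for the part that bears it (a point fixed in the world has none). Each returns a list of dicts, best first, with "score" (0 to 1); they miss things now and then, are a little off and sometimes report something else, mostly with a low value. They report only what shows in the picture. A call takes as long as a camera call. They do not tell look-alikes from the thing itself.
- ctrl.boxes_of(camera, thing): "centre" ([x, y, z] in m, in world coordinates, good to about 4 mm: the middle of the surface that is visible of it).
The state is a dict: "time": time; "joint_pos": joint angles; "joint_velocities": joint speeds; "effort": joint torques, N m; "tool_pos": TCP position; "eef_rot": TCP orientation; "ft_force": force on the tool from outside, world axes, zero at the start; "wrist_torque": the same for the moment, N m; "opening": opening from 0.0 (shut) to 1.0 (fully open).
Only numpy, scipy, OpenCV 4.12 (cv2) and the standard library are available. Lean on these libraries where they do the work, as an engineer would, in place of code of your own. Each camera call takes 0.05 s, during which the arm holds its last target.

## Task

Close the wooden tile carrier over the painted tile with your fingertips: fold its standing cardboard flap over, then keep it pressed down and push it along by its ridge until its free edge is well home beneath the wooden lip, so that it stays shut when you let go. Be gentle with the flap, pinch and lift nothing, and leave the tile in its pocket and the mug, jar and brush where they are.

Things in the scene. Friction and masses are not known exactly. Their poses are not given: they have to be found in the camera images.
- carrier: light wooden tray fixed to the table, 160 (x) x 132 (y) x 40.5 mm. Origin: centre of its underside, on the table; z up, x from the flap's hinge towards the lip, y along the hinge. Tile pocket 106 x 106 mm centred on the origin, floor at z = 6 mm, its border's top at z = 24 mm. Low cheeks at the hinge's ends (|y| = 60.5 to 66, x = -80 to -35 mm) reach z = 36 mm.
- lip (a point): middle of the lower inner edge of the retaining lip, a wooden bar across the carrier's +x end: x = 52 to 80 mm in the carrier's frame, underside at z = 34.5, top at z = 40.5 mm; beneath it an end stop from x = 70 mm. This point is at (52, 0, 34.5) mm. Axes as the carrier's. The flap lying shut has 4.5 mm of room below the lip; an edge held higher strikes the lip.
- hinge (a point): middle of the flap's hinge rod (steel, 5 mm thick, along the carrier's y), at x = -70 mm + flap_slide, z = 28 mm in the carrier's frame. Axes as the carrier's.
- flap (a joint): fold angle (rad): 0 flat and shut (hard stop), pi/2 upright, up to 2.1 leaning away from the lip. Starts at 1.4 to 1.95. The crease is springy: the flap stays by itself only at about 1.35 to 2; pressed shut it pushes back up with about 0.1 N m (up to 2 N at the ridge) and springs open when let go, unless the lip keeps it down; then it rests against the lip at about 0.045.
- flap_slide (a joint): how far the flap, with its hinge rod, has been pushed in its slots towards the lip (carrier's +x): 0 to 0.022 m, hard stops at both ends. Starts at 0 to 0.003. Dry friction about 4 N, no spring. Up to 0.008 the edge of the folded flap clears the lip; at 0.022 the edge lies 14 mm in under the lip.
- flap_edge (a point): middle of the flap's free edge, at half its thickness, 114 mm from the hinge axis. The flap is a stiff cardboard panel, 116 mm wide (y), 4 mm thick, about 50 g; its outer face (the top when shut) is 2 mm off the plane through the hinge axis. Axes are the flap's: x from hinge to free edge, y along the hinge, z out of the outer face.
- flap_ridge (a point): middle of the outermost hinge-side corner of the push ridge on the flap's outer face. The ridge is a cardboard bar 80 mm long (y), 8 mm thick, standing 14 mm out of the outer face; its hinge-side face is 72 mm, its other face 80 mm from the hinge axis. Axes are the flap's: x to the free edge, z out of the outer face.
- tile: painted white ceramic tile 100 x 100 x 8 mm, lying loose in the carrier's pocket under where the flap folds, top 14 mm above the table. Origin: centre of its underside.
- mug: white bisque mug, radius 38 mm, 85 mm high with a side handle, standing to one side of the carrier; bystander. Origin: centre of its underside.
- jar: small jar with white cap, radius 27 mm, 75 mm high, standing to the other side of the carrier; bystander. Origin: centre of its underside.
- brush: flat paint brush with wooden handle, 200 x 42 x 20 mm, lying on the table beyond the carrier's lip, across it; bystander. Origin: the middle of its length, at table level; handle to its -x.
Not all that is in view belongs to the job. Of the things shaped like the tile, the white one is meant. Of the things like the carrier, leave any that is yellow; of the rest the smaller one is meant.

How it is judged:
At the end, for the whole second after the job is handed in: The flap is folded flat (less than 0.08 rad), its free edge is below the lip's underside and at least 6 mm in beneath the lip (pushed along at least 15 of its 22 mm) and stays so with nothing touching it; the tile lies in its pocket (value of joint flap below 0.08 rad and value of joint flap_slide above 0.015 m and x of flap_edge in the frame of lip above 0.006 m and z of flap_edge in the frame of lip below 0 m and horizontal distance between tile and carrier below 0.012 m and height (world z) of tile below 0.01 m).
It fails at once if the tile is lifted out of its pocket (height (world z) of tile above 0.025 m).
It fails at once if the mug is moved more than 20 mm or lifted (distance of mug from where it was at the start of the episode above 0.02 m).
It fails at once if the jar is moved more than 20 mm or lifted (distance of jar from where it was at the start of the episode above 0.02 m).
It fails at once if the brush is moved more than 20 mm or lifted (distance of brush from where it was at the start of the episode above 0.02 m).
It fails at once if the flap is pinched or pressed harder than 35 N (contact force between the fingers and flap above 35 N).
It also fails if it takes over 38 s, if anything falls off the work surface, if the arm or the gripper's body presses on something with over 40 N, if the wrist force passes 120 N, or if a joint passes its speed limit or range.

## Working session

There is one attempt and no reset: what is moved stays moved. The work goes in short steps, Python scripts to look and compute and a tool call to move; the robot and the scene stay as the last step left them, time stands still between calls to the robot, and variables do not carry over. Pictures are saved under pics/ and viewed, and the job is handed in when it is done.

Besides the shell and the picture viewer there is one more tool, called after ">>>" in YAML: its name, and indented under it one key for each argument. arm_command: Moves the arm, as the interface text tells. Its arguments: {"type":"object","properties":{"gripper":{"type":"array"},"dp":{"type":"array"},"turn":{"type":"array"},"grip_force":{"type":"number"}},"required":["gripper","dp","turn"]}

```bash
ls; mkdir -p pics
python3 - <<'E'
from cell import ctrl
import cv2
s=ctrl.observe(); print(s)
for c in("scene","top"):
    im=ctrl.capture(c); cv2.imwrite(f"pics/{c}0.png",im); print(c,ctrl.camera_info(c))
    for t in("carrier","flap","tile","mug","jar","brush"):
        print(c,t,[(d["score"],[round(v,3) for v in d["centre"]]) for d in ctrl.boxes_of(c,t)])
E
```

```text
pics
{'time': 0.0, 'joint_pos': array([1.00768255e+00, 3.78079663e-01, 7.95838511e-02, 1.27440386e+00,
       2.27760072e-05, 1.46048310e+00]), 'joint_velocities': array([ 0.00036165,  0.0011384 , -0.00144229,  0.00041248, -0.00143375,
       -0.00030609]), 'effort': array([-6.37429439e-04, -4.63597190e+01,  2.69880599e+01,  2.05833488e-02,
       -2.28405156e-04,  3.50421132e-07]), 'tool_pos': array([0.25119728, 0.51649915, 0.24133511]), 'eef_rot': array([-3.13950460e+00, -2.54194170e-04,  2.68879182e+00]), 'ft_force': array([-0.23761289, -0.33091346, -0.96006276]), 'wrist_torque': array([-0.02120422, -0.04974301, -0.02234414]), 'opening': 1.0012125145222899}
scene {'camera_matrix': array([[458.21352002,   0.        , 284.0626881 ],
       [  0.        , 458.21352002, 207.3112431 ],
       [  0.        ,   0.        ,   1.        ]]), 'eye': array([0.92488655, 0.47239149, 0.92942225]), 'attitude': array([ 0.60398779, -0.00573508,  2.49166153])}
scene carrier [(0.85, [0.667, 0.333, 0.038]), (0.82, [0.527, -0.038, 0.041]), (0.64, [0.732, -0.355, 0.034])]
scene flap [(0.87, [0.499, -0.
[... 447 characters left out ...]
43, 212.73746882],
       [  0.        ,   0.        ,   1.        ]]), 'eye': array([ 3.43481274e-01, -4.65302634e-04,  1.08072292e+00]), 'attitude': array([ 0.183893  , -0.0256475 , -1.59533504])}
top carrier [(0.86, [0.725, -0.368, 0.03]), (0.75, [0.654, 0.327, 0.04]), (0.56, [0.559, -0.048, 0.039])]
top flap [(0.83, [0.491, -0.042, 0.11]), (0.73, [0.641, 0.332, 0.044]), (0.68, [0.715, -0.371, 0.033]), (0.5, [0.493, -0.037, 0.105])]
top tile [(0.75, [0.398, -0.189, 0.009]), (0.64, [0.366, 0.023, 0.007]), (0.59, [0.492, -0.042, 0.106])]
top mug [(0.72, [0.549, -0.224, 0.035])]
top jar [(0.71, [0.579, 0.086, 0.076])]
top brush [(0.81, [0.713, -0.045, 0.018]), (0.24, [0.494, -0.038, 0.106])]
```

View pics/scene0.png

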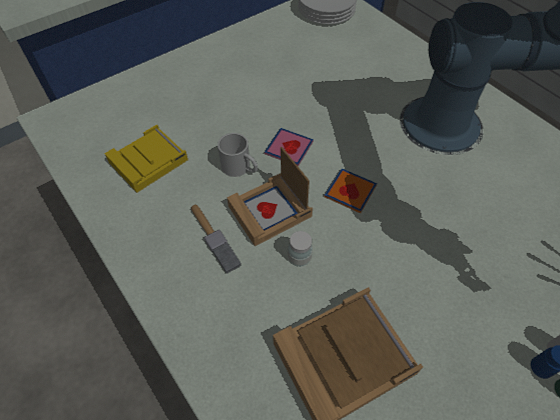

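View pics/top0.png

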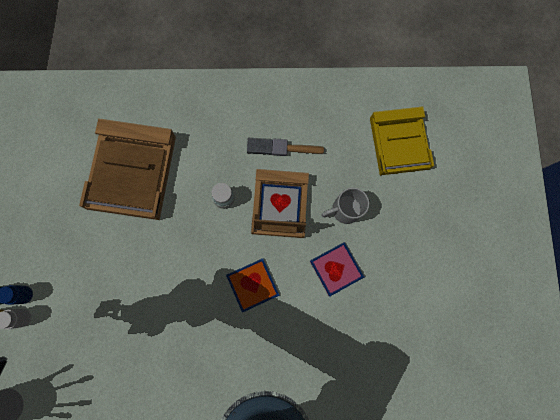

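The scene shows three carrier-like things: large wooden at top-view (128,170), yellow at (400,140), small wooden at (281,203) holding the white tile. The last fits: it is not yellow and is the smaller of the rest. I'll confirm that in one enlarged crop and mark the corners.

```bash
cat > h.py <<'E'
import numpy as np, cv2
from scipy.spatial.transform import Rotation as R
def proj(info,P):
    A=R.from_euler('xyz',info['attitude']).as_matrix()
    q=(np.atleast_2d(P)-info['eye'])@A
    K=info['camera_matrix']
    return np.c_[K[0,0]*q[:,0]/-q[:,2]+K[0,2], K[1,1]*(-q[:,1])/-q[:,2]+K[1,2]]
def Tc(x,y,yaw,P):
    P=np.atleast_2d(P).astype(float); c,s=np.cos(yaw),np.sin(yaw)
    return np.c_[x+c*P[:,0]-s*P[:,1], y+s*P[:,0]+c*P[:,1], P[:,2]]
def flapP(th,sl,P):
    # flap coords (u from hinge, y, w outward) -> carrier
    P=np.atleast_2d(P).astype(float)
    # th=0: u->+x, w->+z ; th=pi/2: u->+z, w->-x
    return np.c_[-.07+sl+np.cos(th)*P[:,0]-np.sin(th)*P[:,2], P[:,1], .028+np.sin(th)*P[:,0]+np.cos(th)*P[:,2]]
E
python3 - <<'E'
import cv2
a=cv2.imread('pics/top0.png')[155:250,235:330]; b=cv2.imread('pics/scene0.png')[140:250,220:325]
a=cv2.resize(a,None,fx=6,fy=6,interpolation=cv2.INTER_CUBIC); b=cv2.resize(b,None,fx=5.4,fy=5.4,interpolation=cv2.INTER_CUBIC)
cv2.imwrite('pics/a.png',a); cv2.imwrite('pics/b.png',b)
E
```

```text
(no output)
```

View pics/a.png

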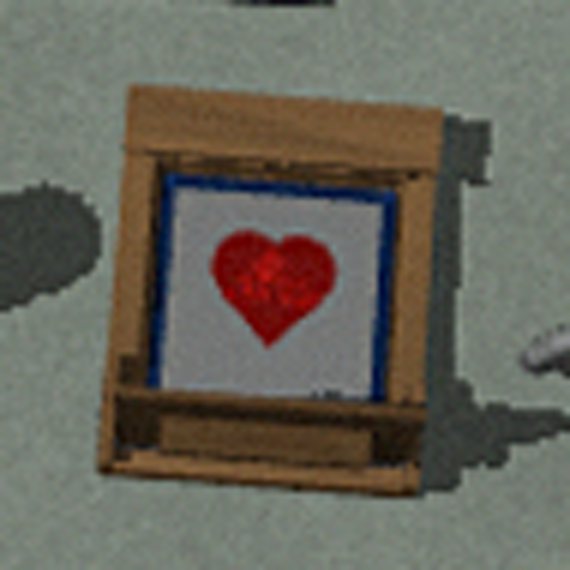

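View pics/b.png

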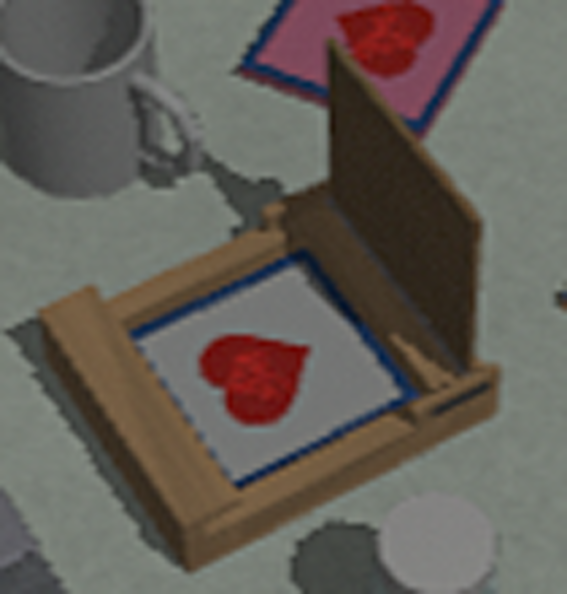

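```bash
cat > fit.py <<'E'
from h import *; from cell import ctrl; from scipy.optimize import least_squares
it,is_=ctrl.camera_info('top'),ctrl.camera_info('scene')
C=[]
ft=lambda X,Y:((X+.5)/6-.5+235,(Y+.5)/6-.5+155)
fs=lambda X,Y:((X+.5)/5.4-.5+220,(Y+.5)/5.4-.5+140)
t=[((.08,.066,.0405),(130,87)),((.08,-.066,.0405),(443,107)),((.052,.066,.0405),(126,150)),((.052,-.066,.0405),(440,172)),((-.08,.066,.036),(100,472)),((-.08,-.066,.036),(418,492))]
s=[((.08,-.066,.0405),(40,313)),((.052,-.066,.0405),(95,288)),((.08,.066,.0405),(190,530)),((.052,.066,.0405),(242,487)),((.08,.066,0),(190,570)),((-.08,.066,.036),(497,368)),((-.08,.066,0),(495,412))]
tf=[((.114,.058,-.002),(117,386)),((.114,-.058,-.002),(427,405))]
sf=[((.114,-.058,0),(332,40)),((.114,.058,0),(478,225))]
pt=np.array([ft(*b) for a,b in t]);ps=np.array([fs(*b) for a,b in s]);ptf=np.array([ft(*b) for a,b in tf]);psf=np.array([fs(*b) for a,b in sf])
def res(p):
    x,y,w,th,dx,dy=p
    r=[]
    sh=np.array([dx,dy])
    r.append(proj(it,Tc(x,y,w,[a for a,b in t]))-pt-sh)
    r.append(proj(it,Tc(x,y,w,flapP(th,.0015,[a for a,b in tf])))-ptf-sh)
    r.append(proj(is_,Tc(x,y,w,[a for a,b in s]))-ps+sh)
    r.append(proj(is_,Tc(x,y,w,flapP(th,.0015,[a for a,b in sf])))-psf+sh)
    return np.vstack(r)
f=lambda p:np.r_[res(p).ravel(),np.array(p[4:])*3]
o=least_squares(f,[.56,-.045,0,1.6,0,0],loss='soft_l1')
print(o.x.round(4)); print(res(o.x).round(1))
o2=least_squares(lambda p:np.r_[f(np.r_[p,0,0])],[.56,-.045,0,1.6]);print(o2.x.round(4))
E
python3 fit.py
```

```text
[ 0.5638 -0.0463 -0.096   1.5471 -1.1198  0.1005]
[[-0.3 -0.6]
 [-0.   0. ]
 [-0.6 -0.3]
 [-0.2  0. ]
 [-0.5 -1.4]
 [ 0.2 -0.8]
 [-0.5 -0.7]
 [ 0.1  0. ]
 [-0.1 -1.4]
 [-0.  -1.6]
 [-0.6 -1.2]
 [ 0.5  1.2]
 [ 0.2  0.4]
 [ 1.3 -0.6]
 [ 0.8 -0.3]
 [-0.5 -1.1]
 [ 0.3 -1.5]]
[ 0.5652 -0.0483 -0.0953  1.5487]
```

The crop confirms it: small wooden carrier with the white heart tile. The flap is upright at about 1.55 rad and the reprojection residuals are about 1 px.

My plan is to shut the fingers and turn tool x onto carrier −x. The vertical fingers then push the ridge's outer corner from the hinge side, following it down so the fold ends with the tip pressing the panel behind the ridge.

```bash
cat > go.py <<'E'
import sys; from h import *; from cell import ctrl
X0,Y0,W=.5645,-.047,-.0955
def tgt(xc,yc,z): # TCP target carrier xy, world z -> delta in tool axes
    s=ctrl.observe(); Rt=R.from_euler('xyz',s['eef_rot']).as_matrix()
    p=Tc(X0,Y0,W,[(xc,yc,z)])[0]
    return Rt.T@(p-s['tool_pos'])
def cur():
    s=ctrl.observe(); d=s['tool_pos']-[X0,Y0,0]
    c,sn=np.cos(W),np.sin(W)
    F=s['ft_force']
    print('t',round(s['time'],2),'carrier xyz',np.round([c*d[0]+sn*d[1],-sn*d[0]+c*d[1],d[2]],4),'Fc',np.round([c*F[0]+sn*F[1],-sn*F[0]+c*F[1],F[2]],1),'rot',s['eef_rot'].round(3),'q6',s['joint_pos'].round(2))
if __name__=="__main__":
    cur(); print(tgt(*map(float,sys.argv[1:4])).round(4))
E
python3 go.py -.125 0 .2
```

```text
t 0.7 carrier xyz [-0.3653  0.5317  0.2424] Fc [ 0.1 -0.6  0.2] rot [ 3.141 -0.     2.689] q6 [1.01 0.38 0.08 1.27 0.   1.46]
[-0.4111 -0.414   0.0423]
```

>>> arm_command:
  gripper: [255,255,255,255,255,255,255,255]
  dp:
    - [-0.04,-0.04,0]
    - [-0.08,-0.08,0]
    - [-0.12,-0.12,0]
    - [-0.16,-0.16,0]
    - [-0.2,-0.2,0]
    - [-0.24,-0.24,0]
    - [-0.28,-0.28,0]
    - [-0.32,-0.32,0]
  turn: [-5,-10,-15,-20.5,-20.5,-20.5,-20.5,-20.5]
  grip_force: 20

```text
time: 1.7
tool_pos: [0.3998, 0.0876, 0.2427]
eef_rot: [3.141, 0.001, 3.047]
ft_force: [0.3, 0.7, -0.5]
opening: 0.001
```

```bash
python3 go.py -.125 0 .2
```

```text
t 1.7 carrier xyz [-0.1768  0.1183  0.2427] Fc [ 0.3  0.7 -0.5] rot [3.141e+00 1.000e-03 3.047e+00] q6 [ 0.06  0.04 -0.34  1.18  0.    0.16]
[-0.0516 -0.1183  0.0427]
```

>>> arm_command:
  gripper: [255,255,255,255,255,255,255]
  dp:
    - [-0.02,-0.05,0]
    - [-0.035,-0.1,0]
    - [-0.05,-0.118,0.01]
    - [-0.05,-0.118,0.06]
    - [-0.05,-0.118,0.11]
    - [-0.05,-0.118,0.142]
    - [-0.05,-0.118,0.142]
  turn: [0,0,0,0,0,0,0]

```text
time: 2.58
tool_pos: [0.4361, -0.034, 0.0987]
eef_rot: [3.14, -0.004, 3.047]
ft_force: [0.2, 0.6, -0.3]
opening: 0.001
```

```bash
python3 go.py -.100 0 .1
python3 - <<'E'
from cell import ctrl; import cv2
cv2.imwrite('pics/s1.png',cv2.resize(ctrl.capture('scene')[110:260,200:400],None,fx=3.9,fy=3.9))
E
```

```text
t 2.58 carrier xyz [-0.1291  0.0007  0.0987] Fc [ 0.1  0.6 -0.3] rot [ 3.14  -0.004  3.047] q6 [-0.22  0.21 -0.54  0.82  0.   -0.13]
[-0.0291 -0.0007 -0.0014]
```

View pics/s1.png

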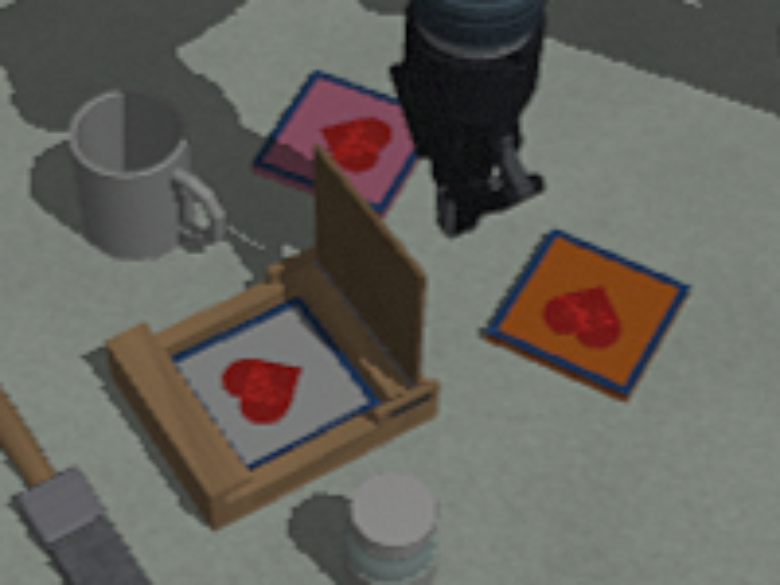

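Run:
```python
from cell import ctrl; import cv2,numpy as np
a=ctrl.capture('scene')[105:180,290:350]; b=ctrl.capture('top')[190:290,220:320]
f=lambda i,w:np.clip(cv2.resize(i,(w,560),interpolation=cv2.INTER_CUBIC).astype(float)*2,0,255)
cv2.imwrite('pics/s2.png',np.hstack([f(a,400),f(b,390)]))
```

```text
[ WARN:0@1.628] global loadsave.cpp:1063 imwrite_ Unsupported depth image for selected encoder is fallbacked to CV_8U.
```

View pics/s2.png

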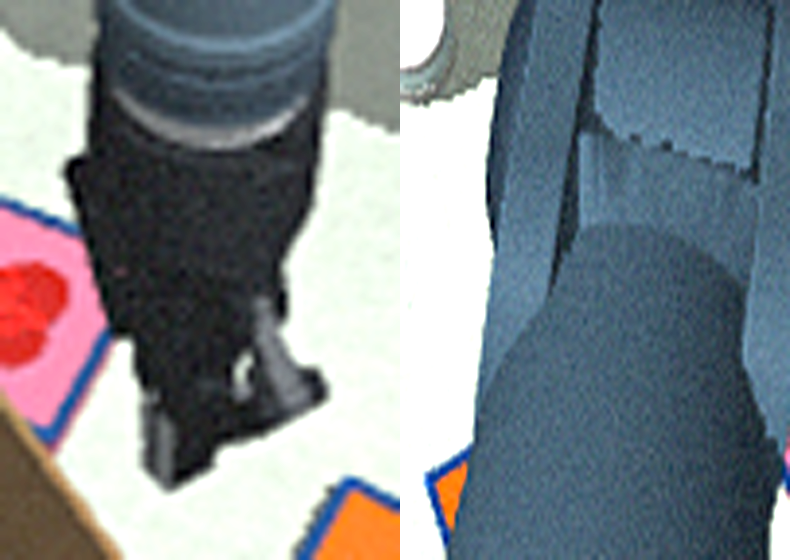

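Run:
```python
from go import *
i=ctrl.camera_info('scene'); s=ctrl.observe()
M=R.from_euler('xyz',s['eef_rot']).as_matrix()
for P in [(0,0,0),(0,0,.011),(.011,0,.011),(-.011,0,.011),(0,.0145,.011),(0,-.0145,.011),(0,0.03,-.02),(0,-.03,-.02),(0.03,0,-.02),(-.03,0,-.02),(0,0,-.062)]:
    p=proj(i,s['tool_pos']+M@np.array(P))[0]; print(P,((p-[290,105])*[6.67,7.47]).round())
```

```text
(0, 0, 0) [172. 434.]
(0, 0, 0.011) [170. 457.]
(0.011, 0, 0.011) [195. 443.]
(-0.011, 0, 0.011) [144. 471.]
(0, 0.0145, 0.011) [193. 487.]
(0, -0.0145, 0.011) [147. 427.]
(0, 0.03, -0.02) [225. 456.]
(0, -0.03, -0.02) [128. 330.]
(0.03, 0, -0.02) [246. 354.]
(-0.03, 0, -0.02) [103. 431.]
(0, 0, -0.062) [184. 300.]
```

Tip position in the picture agrees with the kinematics; the part jutting right is only the shut gripper's knuckle. Beginning the fold.

>>> arm_command:
  gripper: [255,255,255,255,255,255,255,255]
  dp:
    - [-0.02,0,0]
    - [-0.03,0,0]
    - [-0.036,0,0]
    - [-0.042,0,0.001]
    - [-0.048,0,0.002]
    - [-0.054,0,0.004]
    - [-0.06,0,0.005]
    - [-0.066,0,0.006]
  turn: [0,0,0,0,0,0,0,0]

```text
time: 3.72
tool_pos: [0.5056, -0.041, 0.0961]
eef_rot: [3.141, 0.003, 3.047]
ft_force: [-1.2, -0.3, -1.3]
opening: 0.0
```

```bash
python3 go.py -.056 0 .091
python3 - <<'E'
from cell import ctrl; import cv2
cv2.imwrite('pics/s3.png',cv2.resize(ctrl.capture('scene')[110:260,200:400],None,fx=3.9,fy=3.9))
E
```

```text
t 3.73 carrier xyz [-0.0593  0.0003  0.0961] Fc [-1.2 -0.5 -1.3] rot [3.141e+00 3.000e-03 3.047e+00] q6 [-0.21  0.34 -0.38  0.86  0.   -0.11]
[-0.0032 -0.0004  0.0051]
```

View pics/s3.png

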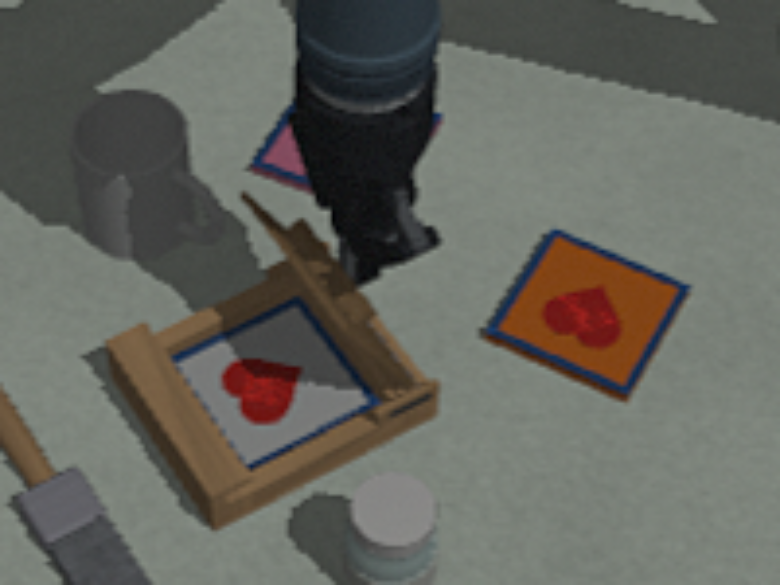

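Flap leans at about 60° with the fingertip (355,280) behind the ridge; force is 1–2 N. Continuing the arc.

>>> arm_command:
  gripper: [255,255,255,255,255,255,255,255]
  dp:
    - [-0.005,0,0.003]
    - [-0.01,0,0.005]
    - [-0.015,0,0.007]
    - [-0.019,0,0.009]
    - [-0.027,0,0.014]
    - [-0.033,0,0.019]
    - [-0.036,0,0.024]
    - [-0.039,0,0.03]
  turn: [0,0,0,0,0,0,0,0]

```text
time: 4.78
tool_pos: [0.5463, -0.045, 0.0662]
eef_rot: [3.141, 0.005, 3.047]
ft_force: [-1.8, -0.2, 1.5]
opening: 0.003
```

```bash
python3 go.py -.018 0 .060
python3 - <<'E'
from cell import ctrl; import cv2
cv2.imwrite('pics/s4.png',cv2.resize(ctrl.capture('scene')[110:260,200:400],None,fx=3.9,fy=3.9))
E
```

```text
t 4.78 carrier xyz [-0.0183  0.0003  0.0662] Fc [-1.7 -0.4  1.5] rot [3.141 0.005 3.047] q6 [-0.2   0.44 -0.31  0.82  0.   -0.1 ]
[-0.0002 -0.0003  0.0062]
```

View pics/s4.png

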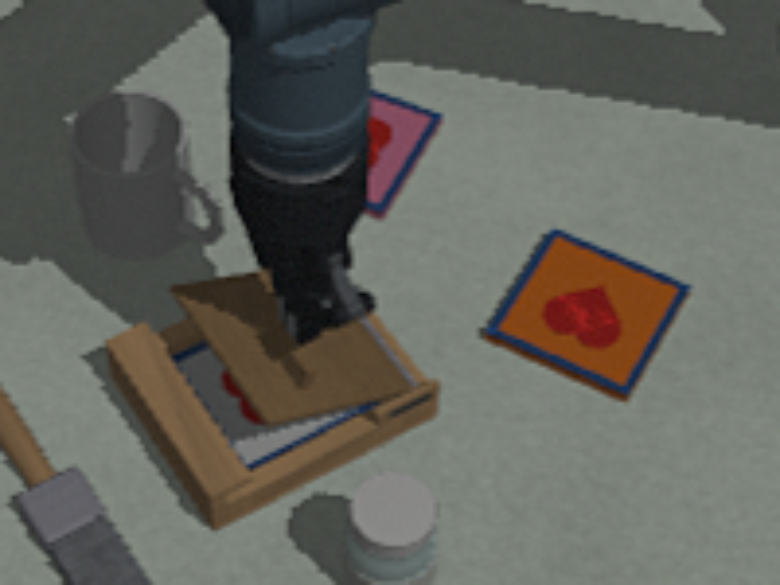

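Flap now at about 20°, tip on the panel on the hinge side of the ridge (300,330), ~2 N. Lowering.

>>> arm_command:
  gripper: [255,255,255,255,255,255]
  dp:
    - [-0.001,0,0.005]
    - [-0.002,0,0.01]
    - [-0.003,0,0.014]
    - [-0.004,0,0.018]
    - [-0.004,0,0.021]
    - [-0.004,0,0.022]
  turn: [0,0,0,0,0,0]

```text
time: 5.58
tool_pos: [0.5509, -0.0454, 0.0436]
eef_rot: [3.141, 0.006, 3.047]
ft_force: [2.0, 0.1, 1.5]
opening: 0.0
```

```bash
python3 go.py -.012 0 .042
python3 - <<'E'
from cell import ctrl; import cv2
cv2.imwrite('pics/s5.png',cv2.resize(ctrl.capture('scene')[150:250,220:330],None,fx=5.8,fy=5.8,interpolation=2))
E
```

```text
t 5.58 carrier xyz [-0.0137  0.0003  0.0436] Fc [2.  0.3 1.5] rot [3.141 0.006 3.047] q6 [-0.2   0.47 -0.32  0.77  0.   -0.1 ]
[-0.0017 -0.0003  0.0016]
```

View pics/s5.png

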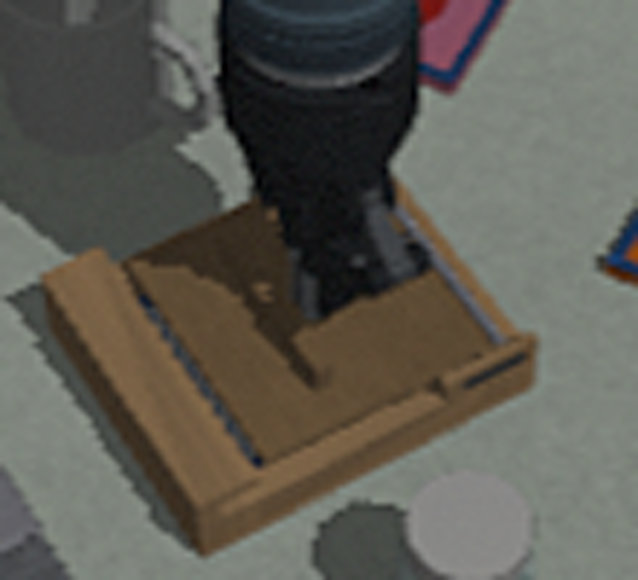

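Flap nearly flat with a visible gap to the lip (140–260, 300–460), i.e. the edge is not yet under. Pressing lower and feeling for the stop.

>>> arm_command:
  gripper: [255,255]
  dp:
    - [0,0,0.001]
    - [0,0,0.0015]
  turn: [0,0]

```text
time: 5.88
tool_pos: [0.5508, -0.0454, 0.0421]
eef_rot: [3.141, 0.006, 3.047]
ft_force: [2.0, -0.1, 2.8]
opening: -0.003
```

>>> arm_command:
  gripper: [255,255]
  dp:
    - [0,0,0.001]
    - [0,0,0.001]
  turn: [0,0]

```text
time: 6.12
tool_pos: [0.5509, -0.0455, 0.0411]
eef_rot: [3.141, 0.006, 3.047]
ft_force: [1.3, -0.3, 2.7]
opening: 0.003
```

>>> arm_command:
  gripper: [255,255]
  dp:
    - [0,0,0.0007]
    - [0,0,0.0007]
  turn: [0,0]

```text
time: 6.38
tool_pos: [0.5509, -0.0454, 0.0406]
eef_rot: [3.141, 0.006, 3.047]
ft_force: [-0.2, 0.1, 4.3]
opening: 0.0
```

>>> arm_command:
  gripper: [255,255]
  dp:
    - [0,0,0.0006]
    - [0,0,0.0006]
  turn: [0,0]

```text
time: 6.62
tool_pos: [0.551, -0.0455, 0.0405]
eef_rot: [3.142, 0.006, 3.047]
ft_force: [0.1, 0.1, 6.1]
opening: -0.0
```

Flat against the stop (z stopped, force 6 N). Pushing along by the ridge while keeping it pressed.

>>> arm_command:
  gripper: [255,255,255,255,255]
  dp:
    - [-0.003,0,0.0006]
    - [-0.006,0,0.0006]
    - [-0.008,0,0.0006]
    - [-0.01,0,0.0006]
    - [-0.012,0,0.0006]
  turn: [0,0,0,0,0]

```text
time: 7.25
tool_pos: [0.561, -0.0464, 0.04]
eef_rot: [-3.141, 0.003, 3.047]
ft_force: [-4.5, 1.0, 10.3]
opening: 0.0
```

```bash
python3 go.py .0115 0 .0398
python3 - <<'E'
from cell import ctrl; import cv2
cv2.imwrite('pics/s6.png',cv2.resize(ctrl.capture('scene')[150:250,220:330],None,fx=5.8,fy=5.8,interpolation=2))
E
```

```text
t 7.25 carrier xyz [-0.0036  0.0002  0.04  ] Fc [-4.6  0.5 10.3] rot [-3.141e+00  3.000e-03  3.047e+00] q6 [-0.2   0.49 -0.29  0.78  0.   -0.1 ]
[-0.0151 -0.0002  0.0003]
```

View pics/s6.png

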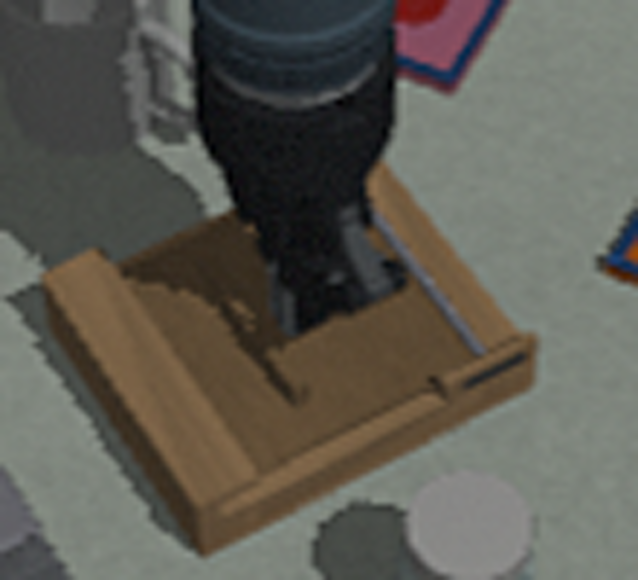

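The blue gap to the lip has gone and the hinge rod has moved in its slots, so the edge is entering under the lip. Continuing.

>>> arm_command:
  gripper: [255,255,255,255]
  dp:
    - [-0.003,0,0.0002]
    - [-0.0055,0,0.0002]
    - [-0.008,0,0.0002]
    - [-0.0105,0,0.0002]
  turn: [0,0,0,0]

```text
time: 7.8
tool_pos: [0.5698, -0.0473, 0.04]
eef_rot: [-3.141, -0.0, 3.047]
ft_force: [-4.2, -0.1, 9.3]
opening: 0.003
```

```bash
python3 go.py .0115 0 .0398
```

```text
t 7.8 carrier xyz [0.0053 0.0002 0.04  ] Fc [-4.2 -0.5  9.3] rot [-3.141 -0.     3.047] q6 [-0.19  0.51 -0.26  0.8  -0.   -0.1 ]
[-0.0062 -0.0002  0.0002]
```

>>> arm_command:
  gripper: [255,255,255]
  dp:
    - [-0.003,0,0.0002]
    - [-0.005,0,0.0002]
    - [-0.006,0,0.0002]
  turn: [0,0,0]

```text
time: 8.18
tool_pos: [0.5722, -0.0475, 0.0396]
eef_rot: [-3.141, -0.007, 3.047]
ft_force: [-8.2, 0.2, 12.6]
opening: 0.005
```

>>> arm_command:
  gripper: [255,255]
  dp:
    - [-0.0015,0,0.0002]
    - [-0.0025,0,0.0002]
  turn: [0,0]

```text
time: 8.43
tool_pos: [0.5722, -0.0475, 0.0397]
eef_rot: [-3.14, -0.011, 3.047]
ft_force: [-6.3, -0.2, 12.6]
opening: 0.0
```

```bash
python3 go.py .0125 0 .0398
python3 - <<'E'
from cell import ctrl; import cv2
cv2.imwrite('pics/s7.png',cv2.resize(ctrl.capture('scene')[150:250,220:330],None,fx=5.8,fy=5.8,interpolation=2))
E
```

```text
t 8.43 carrier xyz [0.0078 0.0002 0.0397] Fc [-6.2 -0.8 12.6] rot [-3.14  -0.011  3.047] q6 [-0.19  0.52 -0.24  0.82 -0.   -0.1 ]
[-0.0047 -0.0002 -0.0002]
```

View pics/s7.png

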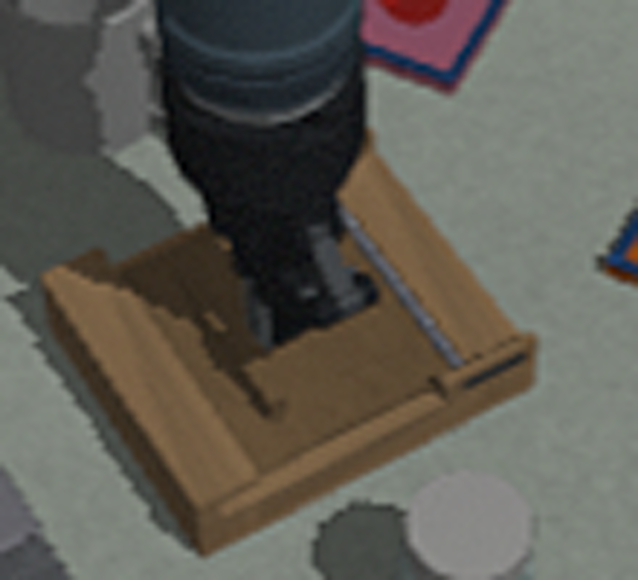

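Run:
```python
from go import *
i=ctrl.camera_info('scene')
for sl in (0,.003,.015,.018,.022):
    print(sl,((proj(i,Tc(X0,Y0,W,[(-.07+sl,.058,.028),(-.07+sl,.0,.028)]))-[220,150])*5.8).round(), ((proj(i,Tc(X0,Y0,W,[(-.07+sl+.08,.04,.044)]))-[220,150])*5.8).round())
```

```text
0 [[511. 339.]
 [435. 242.]] [[322. 371.]]
0.003 [[505. 342.]
 [429. 245.]] [[315. 374.]]
0.015 [[481. 354.]
 [405. 257.]] [[290. 387.]]
0.018 [[475. 358.]
 [399. 260.]] [[283. 390.]]
0.022 [[466. 362.]
 [391. 264.]] [[275. 395.]]
```

Rod at (462,362), on the line through (387,264), matches slide ≈ 0.022 (predicted 466,362 / 391,264), and the push stalls: it is fully home. Releasing: pressure off first, then up.

>>> arm_command:
  gripper: [255,255,255,255,255,255,255,255]
  dp:
    - [0,0,-0.001]
    - [0,0,-0.003]
    - [0.001,0,-0.006]
    - [0.003,0,-0.012]
    - [0.005,0,-0.03]
    - [0.01,0,-0.06]
    - [0.03,0,-0.09]
    - [0.07,0,-0.12]
  turn: [0,0,0,0,0,0,0,0]

```text
time: 9.48
tool_pos: [0.5039, -0.041, 0.1614]
eef_rot: [-3.14, -0.011, 3.047]
ft_force: [-0.2, 0.5, 1.2]
opening: 0.002
```

>>> arm_command:
  gripper: [255,255,255,255]
  dp:
    - [0.04,0,-0.03]
    - [0.08,0,-0.06]
    - [0.12,0,-0.06]
    - [0.12,0,-0.06]
  turn: [0,0,0,0]

```text
time: 9.98
tool_pos: [0.382, -0.0289, 0.2227]
eef_rot: [-3.14, -0.012, 3.046]
ft_force: [1.0, 0.8, 0.5]
opening: -0.001
```

Run:
```python
from go import *
cur()
im=ctrl.capture('scene'); c=cv2.resize(im[150:250,220:330],None,fx=5.8,fy=5.8,interpolation=2)
cv2.imwrite('pics/s8.png',c)
i=ctrl.camera_info('scene')
for sl in(.015,.022):
  for th in (0,.045,.15):
    print(sl,th,((proj(i,Tc(X0,Y0,W,flapP(th,sl,[(.08,.04,.016),(.08,-.04,.016),(.072,.04,.016)])))-[220,150])*5.8).round().tolist())
for t in("mug","jar","brush"): print(t,[(d["score"],[round(v,3) for v in d["centre"]]) for d in ctrl.boxes_of('scene',t)[:1]])
```

```text
t 9.97 carrier xyz [-0.1834  0.0006  0.2227] Fc [0.9 0.9 0.5] rot [-3.14  -0.012  3.046] q6 [-0.24  0.01 -0.43  1.14 -0.   -0.14]
0.015 0 [[290.0, 387.0], [191.0, 249.0], [307.0, 378.0]]
0.015 0.045 [[291.0, 381.0], [192.0, 243.0], [308.0, 373.0]]
0.015 0.15 [[296.0, 367.0], [196.0, 229.0], [313.0, 360.0]]
0.022 0 [[275.0, 395.0], [176.0, 256.0], [292.0, 386.0]]
0.022 0.045 [[276.0, 389.0], [177.0, 250.0], [293.0, 380.0]]
0.022 0.15 [[281.0, 375.0], [181.0, 236.0], [298.0, 368.0]]
mug [(0.93, [0.547, -0.203, 0.056])]
jar [(0.83, [0.596, 0.103, 0.068])]
brush [(0.82, [0.717, -0.035, 0.017])]
```

View pics/s8.png

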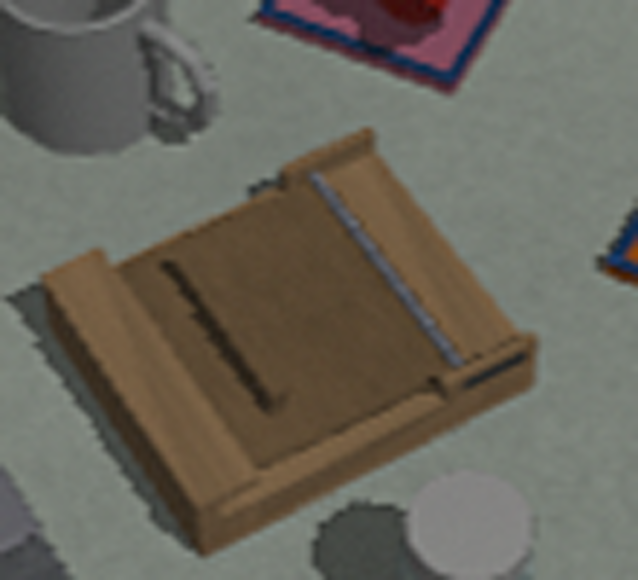

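The flap stays shut with nothing touching it. The ridge runs (165,262)–(270,408), the rod ends at (460,362), and both match slide ≈ 22 mm. The bystanders have not moved.

```bash
python3 -c "
from cell import ctrl
print(ctrl.sign_off())"
```

```text
the job is handed in; nothing more can be done
None
```

The carrier is shut and the job is handed in. It took about 10 s of the 38 s; no verdict was reported.

- **How:** With the fingers shut, I pushed the ridge over from its hinge side and pressed the flap flat. Then I slid it in until it stalled at its end stop and lifted away. Wrist force readings, taken after each move, peaked at about 15 N (limits: 35 N on the flap, 120 N at the wrist).
- **Flap:** After release it stays down under the lip with nothing touching it. The hinge rod's position in the picture matches a slide of about 22 mm. The ridge's far end lies 5–15 px (enlarged) beyond the prediction for 22 mm, which is within my pose error and on the safe side.
- **Mug, jar and brush:** The networks place them within about 4 mm of where they started, which is their normal error.
- **Tile:** It is hidden under the shut flap, so I could not see it at the end. Nothing touched it.

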